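Fit the stirrer shaft through its two guide bushings

ROBOT

A 7-joint arm with a two-finger parallel gripper is mounted at the origin on the work surface. World frame = base frame: x ahead of the robot, y to its left, z up, the work surface at z = 0. Lengths are in m, angles in rad, forces in N, time in s.
With the tool pointing down it reaches from about 0.425 to 0.925 m from the base axis. Payload 6.8 kg.
Tool frame: the origin (TCP) lies at the very end of the fingers, on their centre line; the grasp point (between the pads) lies 19 mm behind it; z points along the fingers, x is the direction in which the jaws open and shut, and the axes are right-handed (so a half turn about z gives the same grasp; the last joint's range is limited). The gripper opens to 85 mm and grips with 20 to 120 N. Pads are 22 mm wide; open, the fingers measure 114 mm over their backs; the gripper's body (76 mm by 85 mm) begins 54 mm behind the grasp point. The pads swing forward as they close: fully open they stand 13 mm farther back than shut.
Start: joints at [1.039, 0.477, 0.022, 1.555, -0.011, 1.109, -0.083], TCP at [0.278, -0.615, 0.231] pointing down, gripper open.
Joint ranges: [-2.96, 2.96], [-0.34, 2.1], [-1.41, 1.46], [0.24, 2.44], [-1.37, 4.51], [0.17, 1.92], [-2.96, 2.96]. Speed limits (rad/s): [2.39, 2.39, 3.14, 3.14, 3.14, 3.14, 3.14].

INTERFACE

Orientations are given as a unit quaternion [w, x, y, z].
In Python, from station import get_obs, read_camera, calibration, hand_in, recognise, outline_of, place_of gives the robot as it stands.
- The arm moves only by the tool move_arm, never from a script. Its argument "steps" is a list of rows, each an object with "fingers": the finger opening in mm, from 0 to 85.4; "translation": the shift along the world's x, y, z in mm, a list of three; "turn": the turn about the world's z in rad. In form: [{"fingers": fingers, "translation": [dx, dy, dz], "turn": turn}, ...]. A call has 1 to 10 rows; each row shifts and turns the commanded pose from where the row before left it; what a row does not reach is not made up. A row lasts 1/8 s, in which the tool goes at most 62.5 mm and 10.7 degrees, less where a joint would pass 70% of its speed; a pose out of reach is approached as far as the arm can. A call with a gripper value outside its range is refused whole. The fingers move at their own pace and stop on an object; "newtons" is the grip in N (left out, the last holds). Time passes only in rows, so rows that do not move let the fingers close. It gives the time, the measured TCP pose, the force and the opening at its end, in the units of the state.
- get_obs(): the state, without advancing time (a new reading comes with each control period).
- read_camera(name): name is "scene" or "top" or "wrist"; returns the picture (420x560x3 uint8, blue, green, red); there is no depth.
- calibration(name): a dict with "camera_matrix" (3x3 intrinsics, pixels), "k1" (the pictures are not rectified: a ray, as slopes to the right and down, at radius r is drawn at 1 + k1 r^2 times it, then the intrinsics apply), "rvec" (rotation vector, rad) and "tvec" (3), from world to camera coordinates, as OpenCV has them. Camera axes: x right, y down, z forward; pixel columns grow to the right and rows downward; lengths in m; the calibration is good to about 2 mm. A picture is of the moment at which its call begins: read the wrist's pose just before it. calibration takes no time and is no camera call; for the wrist camera it gives the pose at the moment of the call.
- hand_in(): hands the job in, once; it reports no verdict.
Trained networks look in the newest picture that a camera, given by its name, has taken for a name from the list of things; names that differ only in an ending like _2 or _b are one class to them, and where a whole thing is asked for, a point or a joint stands for the part that bears it (a point fixed in the world has none). Each returns a list of dicts, best first, with "conf" (0 to 1); they miss things now and then, are a little off and sometimes report something else, mostly with a low value. They report only what shows in the picture. A call takes as long as a camera call.
- recognise(camera, name): "xy" ([column, row] in pixels, amid what is visible of it).
- outline_of(camera, name): "mask" (420x560 bool, what is visible of it) and "xy" ([column, row] in pixels, amid what is visible of it).
- place_of(camera, name): "xy" ([column, row] in pixels: a listed point, or the origin of a listed thing).
The state is a dict: "t": time; "q": joint angles; "joint_vel": joint speeds; "joint_torque": joint torques, N m; "eef_pos": TCP position; "tool_rot": TCP orientation; "contact_force": force on the tool from outside, world axes, zero at the start; "torque": the same for the moment, N m; "gripper_width": opening from 0.0 (shut) to 1.0 (fully open).
Only numpy, scipy, OpenCV 4.12 (cv2) and the standard library are available. Lean on these libraries where they do the work, as an engineer would, in place of code of your own. Each camera call takes 0.05 s, during which the arm holds its last target.

TASK

In the fume hood, slide the vise's forked jaw all the way back by its red handle so that the steel stirrer shaft is freed, then lift the shaft straight out. Lower it upright through the upper and then the lower brass bushing of the stirrer stand until its foot is well below the lower bushing, clear of the bottom of the glass dish, and finish holding it there, still and without forcing it sideways: do not let go. Leave the jaw open and do not disturb the glassware and other things around.

Things in the scene. Friction and masses are not known exactly. Their poses are not given: they have to be found in the camera images.
- shaft: Loose steel stirrer shaft: round bar 14 mm in diameter, 190 mm long, 150 to 260 g, upright in the vise. Origin at the centre of its foot (lower end), z along it to the top. The foot tapers from 14 to 9 mm over its last 6 mm. A groove (6.6 mm core) runs round it 19 to 31 mm above the foot; the rest is plain; grip it by its top end from above.
- shaft_tip (a point): Centre of the shaft's foot (lower end).
- shaft_top (a point): Centre of the shaft's top end, 190 mm above the foot.
- vise: Green and grey shaft vise fixed to the table, 250 x 64 mm. Origin on the table under the shaft's axis, z up; x points from the sliding to the fixed jaw (62 mm high, on the +x side). The shaft stands in a 16 mm socket, floor 10 mm and rim 24 mm above the table. The sliding jaw's fork (31 to 37 mm above the table) sits in the shaft's groove and locks it down until the jaw is opened.
- jaw (a joint): Travel of the sliding jaw in m: 0 closed on the shaft, 0.045 at its back stop (fully open). It moves along the vise's -x, is stiff (about 3 N of friction, plus light damping) and stays where it is left.
- jaw_handle (a point): Centre of the top of the jaw's red handle, an upright square post 18 x 18 mm in plan, its sides along the vise's x and y, with its top 80 mm above the table and 50 mm free height. When closed it is 112 mm from the shaft's axis on the vise's -x side, farther as the jaw opens.
- stand: White stirrer stand fixed to the table. Origin on the table on the bushings' common vertical axis. Column 14 mm thick, 72 mm from the axis on the stand's +x side, carries two brass bushings one above the other, 46 mm square, 16 mm thick, with 17 mm through holes. A fixed glass dish (92 mm wide, rim 42 mm, inner floor 10 mm above the table) is below. Nothing on it is higher than 150 mm.
- upper_bushing (a point): Centre of the upper bushing's hole at its top face, 146 mm above the table (underside at 130 mm).
- lower_bushing (a point): Centre of the lower bushing's hole at its top face, 76 mm above the table (underside at 60 mm).
- tall_cylinder: Bystander: glass measuring cylinder, 200 mm high, 68 mm round foot; origin at the centre of its underside.
- small_cylinder: Bystander: glass measuring cylinder, 150 mm high, 60 mm foot; origin at the centre of its underside.
- dish: Bystander: loose empty glass bowl, 84 mm wide, 40 mm high, between the vise and the stand; origin at the centre of its underside.
- vial: Bystander: amber vial with white cap, 28 mm wide, 50 mm high; origin at the centre of its underside.
- reagent_bottle: Bystander: white plastic bottle with a black cap and an orange label, 68 mm wide, 170 mm high; origin at the centre of its underside.
- stopper: Bystander: rubber stopper, 34 mm wide, 30 mm high; origin at the centre of its underside.
- brush: Bystander: small cleaning brush, 170 mm long, lying flat; origin on its underside.

How it is judged:
By the outcome, as a careful person would: the job done as asked, in the order asked, and still so for the second after the job is handed in, while the arm keeps its last pose, push and grip.
It also fails if it takes over 64 s, if anything falls off the work surface, if the arm or the gripper's body presses on something with over 40 N, if the wrist force passes 120 N, or if a joint passes its speed limit or range.

## Working session

There is one attempt and no reset: what is moved stays moved. The work goes in short steps, Python scripts to look and compute and a tool call to move; the robot and the scene stay as the last step left them, time stands still between calls to the robot, and variables do not carry over. Pictures are saved under pics/ and viewed, and the job is handed in when it is done.

Besides the shell and the picture viewer there is one more tool, called after "Request:" as a command line: name --argument value ..., lists and objects as JSON in quotes. move_arm: Moves the arm, as the interface text tells. Its arguments: {"type":"object","properties":{"steps":{"type":"array"},"newtons":{"type":"number"}},"required":["steps"]}

```bash
mkdir -p pics; ls
python3 - <<'E'
from station import *
import cv2, numpy as np
o=get_obs(); print({k:np.round(v,3) for k,v in o.items()})
for c in ["scene","top","wrist"]:
    im=read_camera(c); cv2.imwrite(f"pics/{c}0.png",im)
    cal=calibration(c); print(c,{k:np.round(v,3).tolist() for k,v in cal.items()})
    for n in ["shaft_top","jaw_handle","upper_bushing","lower_bushing","vise","stand","tall_cylinder","small_cylinder","dish","vial","reagent_bottle","stopper","brush"]:
        if c=="wrist" : continue
        r=place_of(c,n); print(c,n,[(np.round(a["xy"],1).tolist(),round(a["conf"],2)) for a in r[:2]])
E
```

```text
pics
{'t': np.float64(0.0), 'q': array([ 1.039,  0.478,  0.022,  1.556, -0.012,  1.109, -0.083]), 'joint_vel': array([-0.001,  0.001,  0.001, -0.   ,  0.   ,  0.   , -0.   ]), 'joint_torque': array([ 1.0000e-03, -5.9644e+01,  1.6080e+00, -2.8119e+01,  1.2000e-02,
        9.0000e-03, -0.0000e+00]), 'eef_pos': array([ 0.277, -0.615,  0.23 ]), 'tool_rot': array([-0.   ,  0.84 , -0.543, -0.001]), 'contact_force': array([0.848, 0.305, 0.556]), 'torque': array([-0.024,  0.034,  0.033]), 'gripper_width': np.float64(1.001)}
scene {'camera_matrix': [[403.371, 0.0, 275.956], [0.0, 403.371, 207.551], [0.0, 0.0, 1.0]], 'k1': -0.093, 'rvec': [0.807, 2.728, -0.847], 'tvec': [0.488, -0.142, 1.554]}
scene shaft_top [([233.5, 201.2], 0.47), ([231.7, 164.1], 0.43)]
scene jaw_handle [([262.0, 173.7], 0.6)]
scene upper_bushing [([305.9, 259.4], 0.86)]
scene lower_bushing [([309.4, 271.7], 0.55)]
scene vise [([236.4, 203.1], 0.97), ([310.3, 267.2], 0.72)]
scene stand [([308.8, 280.7], 0.77), ([287.4, 230.5], 0.33)]
scene tall_cylinder [([339.0, 351.5], 0.65)]
scene small_cylinder [([230.9, 262.9], 0.77)]
[... 413 characters left out ...]
29.2], 0.32)]
top jaw_handle []
top upper_bushing [([203.0, 205.9], 0.63)]
top lower_bushing [([422.3, 202.0], 0.59), ([208.1, 207.8], 0.57)]
top vise [([350.2, 201.5], 0.89)]
top stand [([216.1, 210.5], 0.92)]
top tall_cylinder [([131.8, 191.4], 0.78)]
top small_cylinder [([279.8, 157.2], 0.59), ([347.3, 207.1], 0.34)]
top dish [([276.8, 226.8], 0.78)]
top vial [([273.9, 177.3], 0.48)]
top reagent_bottle [([422.7, 203.0], 0.87)]
top stopper [([418.3, 274.0], 0.63), ([350.0, 203.5], 0.43)]
top brush [([128.6, 267.9], 0.92)]
wrist {'camera_matrix': [[336.061, 0.0, 280.057], [0.0, 336.061, 216.111], [0.0, 0.0, 1.0]], 'k1': 0.028, 'rvec': [-2.436, 1.573, 0.219], 'tvec': [-0.676, -0.036, 0.378]}
```

View pics/scene0.png

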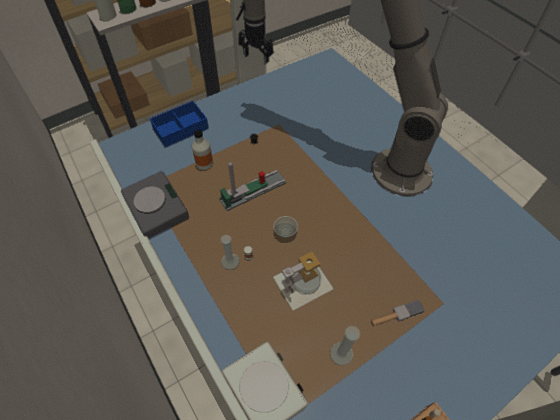

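View pics/top0.png

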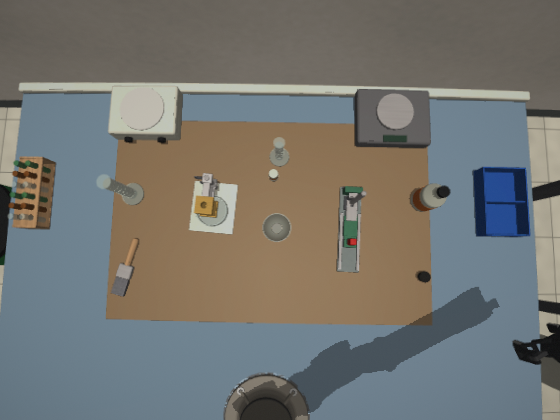

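```bash
cat > h.py <<'E'
import numpy as np, cv2
from station import *
def cal(c): 
    k=calibration(c); return [np.array(k["camera_matrix"],float),float(k["k1"]),np.array(k["rvec"],float),np.array(k["tvec"],float)]
def D(k1): return np.array([k1,0,0,0,0.])
def proj(C,P): return cv2.projectPoints(np.atleast_2d(np.array(P,float)),C[2],C[3],C[0],D(C[1]))[0][:,0]
def ray(C,xy):
    u=cv2.undistortPoints(np.array([[xy]],float),C[0],D(C[1]))[0,0]
    R=cv2.Rodrigues(C[2])[0]; return -R.T@C[3], R.T@np.array([u[0],u[1],1.])
def atz(C,xy,z):
    o,d=ray(C,xy); return o+d*(z-o[2])/d[2]
def tri(obs):
    A=np.zeros((3,3));b=np.zeros(3)
    for C,xy in obs:
        o,d=ray(C,xy); d=d/np.linalg.norm(d);M=np.eye(3)-np.outer(d,d);A+=M;b+=M@o
    return np.linalg.solve(A,b)
E
python3 - <<'E'
from h import *
import cv2
for c in ["scene","top"]:
    im=cv2.imread(f"pics/{c}0.png")
    x0,y0=(200,110) if c=="scene" else (180,130)
    cr=im[y0:y0+190,x0:x0+ (200 if c=='scene' else 266)]
    cv2.imwrite(f"pics/{c}0z.png",cv2.resize(cr,None,fx=3,fy=3,interpolation=cv2.INTER_CUBIC))
S,T=cal("scene"),cal("top")
np.set_printoptions(precision=4,suppress=True)
print("Tcam",ray(T,(280,206))[0],"Scam",ray(S,(280,206))[0])
for n,xy,z in [("shaft_top?",(365.4,193.5),.2),("vise",(350.2,201.5),0),("upb",(203,205.9),.146),("lowb",(208.1,207.8),.076),("stand",(216.1,210.5),0),("tall",(131.8,191.4),0),("small",(279.8,157.2),0),("dish",(276.8,226.8),0),("vial",(273.9,177.3),0),("reag",(422.7,203),0),("stopper",(418.3,274),0)]:
    print(n,atz(T,xy,z))
for n,xy,z in [("sh",(231.7,164.1),.2),("handle",(262,173.7),.08),("vise",(236.4,203.1),0),("upb",(305.9,259.4),.146),("lowb",(309.4,271.7),.076),("stand",(308.8,280.7),0)]:
    print("S",n,atz(S,xy,z))
E
```

```text
Tcam [ 0.4509 -0.0335  1.1469] Scam [0.9586 0.5679 1.1969]
shaft_top? [ 0.6095 -0.2415  0.2   ]
vise [ 0.6178 -0.2395  0.    ]
upb [0.5776 0.1704 0.146 ]
lowb [0.5814 0.1702 0.076 ]
stand [0.583  0.1604 0.    ]
tall [0.636  0.4182 0.    ]
small [ 0.7494 -0.0263  0.    ]
dish [ 0.5379 -0.0215  0.    ]
vial [ 0.687  -0.0098  0.    ]
reag [ 0.6176 -0.4586  0.    ]
stopper [ 0.4065 -0.4403  0.    ]
S sh [ 0.6069 -0.2271  0.2   ]
S handle [ 0.4958 -0.2245  0.08  ]
S vise [ 0.6137 -0.2149  0.    ]
S upb [0.586  0.1647 0.146 ]
S lowb [0.5765 0.1779 0.076 ]
S stand [0.5708 0.1763 0.    ]
```

View pics/wrist0.png

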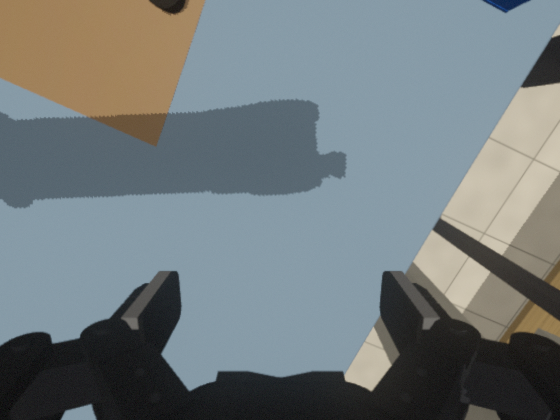

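View zooms.

The scene view shows the shaft top at about (231,164), the red handle at (262,175) and the stand at (305,270). The top view shows the handle at (353,241), the shaft top at (363,195) and the upper bushing at (204,205). I'll zoom in next.

View pics/scene0z.png

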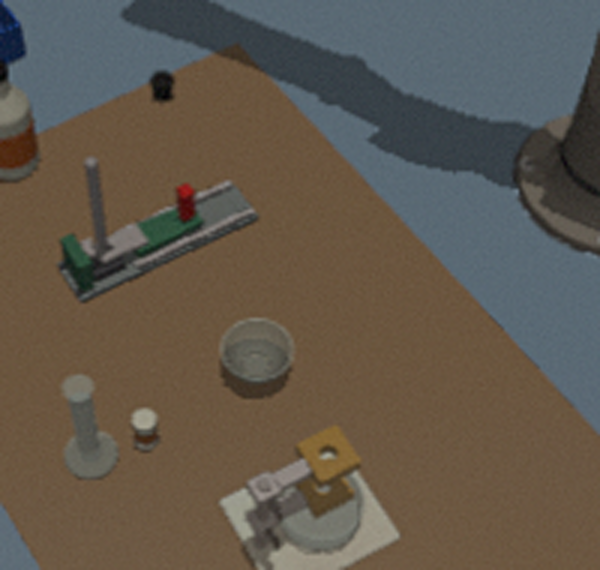

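View pics/top0z.png

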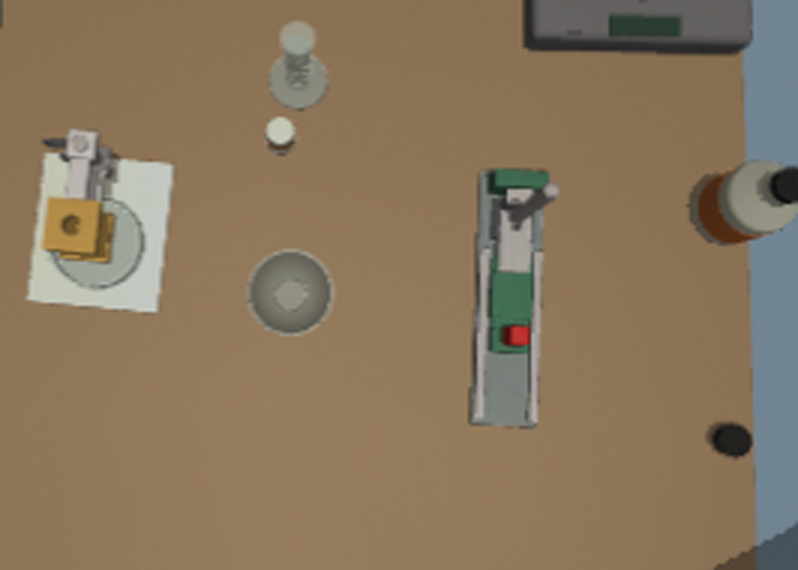

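Run:
```python
from h import *
np.set_printoptions(precision=4,suppress=True)
S,T=cal("scene"),cal("top")
z=lambda x,y:(180+x/3-1/3,130+y/3-1/3)
s=lambda x,y:(200+x/3-1/3,110+y/3-1/3)
for n,a,b,h in [("shaft",s(92,162),z(550,191),.2),("handle",s(186,188),z(518,334),.08),("ub",s(328,455),z(70,225),.146)]:
    print(n,"tri",tri([(S,a),(T,b)]),"T",atz(T,b,h),"S",atz(S,a,h))
for p in [(480,172),(470,424),(548,172),(536,426)]: print("vise base",atz(T,z(*p),.01))
for n,p,h in [("stopper top",(731,441),.03),("dish",(291,293),.0),("vial",(280,130),.05),("colend",(82,141),.15)]: print(n,atz(T,z(*p),h))
for p in [(46,153),(173,164),(28,299),(157,311)]: print("stand base",atz(T,z(*p),.005))
for p in [(48,198),(102,198),(45,252),(98,258)]: print("ub corner",atz(T,z(*p),.146))
for p in [(480,0)]: pass
```

```text
shaft tri [ 0.6093 -0.2353  0.1962] T [ 0.6098 -0.2355  0.2   ] S [ 0.6097 -0.2311  0.2   ]
handle tri [ 0.4956 -0.2293  0.083 ] T [ 0.4966 -0.2307  0.08  ] S [ 0.4935 -0.2305  0.08  ]
ub tri [0.5808 0.1722 0.1407] T [0.5808 0.1706 0.146 ] S [0.5821 0.1747 0.146 ]
vise base [ 0.6594 -0.2065  0.01  ]
vise base [ 0.412  -0.1969  0.01  ]
vise base [ 0.6608 -0.2742  0.01  ]
vise base [ 0.4111 -0.261   0.01  ]
stopper top [ 0.4003 -0.4441  0.03  ]
dish [ 0.5363 -0.0212  0.    ]
vial [ 0.6893 -0.0079  0.05  ]
colend [0.6545 0.1626 0.15  ]
stand base [0.6713 0.2267 0.005 ]
stand base [0.6624 0.0991 0.005 ]
stand base [0.5249 0.2376 0.005 ]
stand base [0.5157 0.1099 0.005 ]
ub corner [0.6042 0.1909 0.146 ]
ub corner [0.6051 0.1436 0.146 ]
ub corner [0.5568 0.1913 0.146 ]
ub corner [0.5525 0.1449 0.146 ]
```

Request:
move_arm --steps '[{"fingers": 85, "translation": [22, 38.5, 0], "turn": 0.11}, {"fingers": 85, "translation": [22, 38.5, 0], "turn": 0.11}, {"fingers": 85, "translation": [22, 38.5, 0], "turn": 0.11}, {"fingers": 85, "translation": [22, 38.5, 0], "turn": 0.11}, {"fingers": 85, "translation": [22, 38.5, 0], "turn": 0.11}, {"fingers": 85, "translation": [22, 38.5, 0], "turn": 0.11}, {"fingers": 85, "translation": [22, 38.5, 0], "turn": 0.11}, {"fingers": 85, "translation": [22, 38.5, 0], "turn": 0.11}, {"fingers": 85, "translation": [22, 38.5, 0], "turn": 0.11}, {"fingers": 85, "translation": [22, 38.5, 0], "turn": 0.11}]'

```text
t: 2.7
eef_pos: [0.4982, -0.2291, 0.2316]
tool_rot: [0.0, 1.0, -0.022, 0.0]
contact_force: [0.1, -1.0, 0.0]
gripper_width: 0.992
```

```bash
cat > look.py <<'E'
import sys
from h import *
np.set_printoptions(precision=4,suppress=True)
tag=sys.argv[1]; c=sys.argv[2]
o=get_obs(); C=cal(c); im=read_camera(c); cv2.imwrite(f"pics/{tag}.png",im)
a=o["tool_rot"]; print("t",o["t"],"pos",o["eef_pos"],"rot",a,"ang",np.arctan2(2*a[1]*a[2],a[1]**2-a[2]**2),"F",o["contact_force"],"M",o["torque"],"w",o["gripper_width"])
import pickle; pickle.dump(C,open(f"pics/{tag}.pkl","wb"))
for n in sys.argv[3:]:
    for r in place_of(c,n)[:2]: print(n,np.round(r["xy"],1),round(r["conf"],2))
E
python3 look.py w1 wrist jaw_handle shaft_top
```

```text
t 2.7 pos [ 0.4982 -0.2291  0.2316] rot [ 0.0002  0.9998 -0.0218  0.0003] ang -0.04364676735659064 F [ 0.1258 -0.9718  0.0044] M [-0.0527 -0.0473 -0.0151] w 0.992180591111598
jaw_handle [276.3 203.2] 0.95
shaft_top [484.9 249.5] 0.84
```

View pics/w1.png

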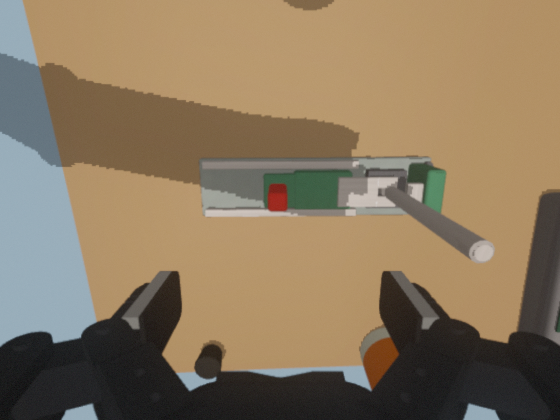

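Run:
```python
from h import *
import pickle
np.set_printoptions(precision=4,suppress=True)
C=pickle.load(open("pics/w1.pkl","rb"))
print(ray(C,(280,216)))
print("handle",atz(C,(276.3,203.2),.08),"shaft",atz(C,(484.9,249.5),.2),atz(C,(482,252),.2))
im=cv2.imread("pics/w1.png");cv2.imwrite("pics/w1z.png",cv2.resize(im[150:270,190:500],None,fx=2.5,fy=2.5,interpolation=cv2.INTER_CUBIC))
for p in [(.497,-.2305,.08),(.497,-.2305,.03),(.6096,-.2345,.2),(.6096,-.2345,.03)]: print(p,proj(C,p))
```

```text
(array([ 0.5009, -0.1597,  0.3738]), array([-0.0104, -0.2755, -0.9612]))
handle [ 0.4949 -0.2318  0.08  ] shaft [ 0.6105 -0.2336  0.2   ] [ 0.6092 -0.235   0.2   ]
(0.497, -0.2305, 0.08) [[278.534  201.6728]]
(0.497, -0.2305, 0.03) [[278.6568 190.4016]]
(0.6096, -0.2345, 0.2) [[482.9441 251.1366]]
(0.6096, -0.2345, 0.03) [[387.1556 189.4604]]
```

View pics/w1z.png

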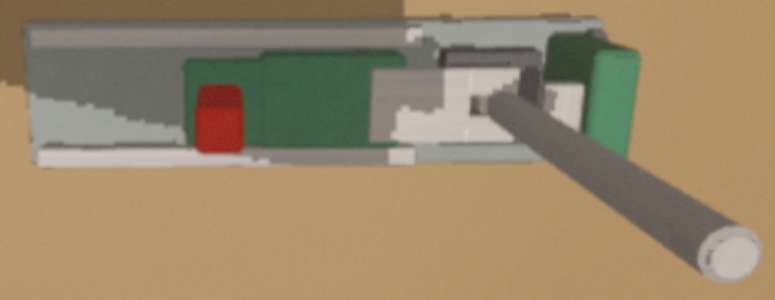

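Request:
move_arm --steps '[{"fingers": 85, "translation": [-1, -2, -35], "turn": 0}, {"fingers": 85, "translation": [0, 0, -45], "turn": 0}, {"fingers": 85, "translation": [0, 0, -45], "turn": 0}, {"fingers": 85, "translation": [0, 0, -35], "turn": 0}, {"fingers": 85, "translation": [0, 0, -20], "turn": 0}, {"fingers": 15, "translation": [0, 0, 0], "turn": 0}, {"fingers": 15, "translation": [0, 0, 0], "turn": 0}, {"fingers": 15, "translation": [0, 0, 0], "turn": 0}, {"fingers": 15, "translation": [0, 0, 0], "turn": 0}]' --newtons 25

```text
t: 3.98
eef_pos: [0.4969, -0.2328, 0.0524]
tool_rot: [0.0, 1.0, -0.024, 0.001]
contact_force: [-2.1, -1.3, 5.2]
gripper_width: 0.203
```

Request:
move_arm --steps '[{"fingers": 15, "translation": [-6, 0.3, 0], "turn": 0}, {"fingers": 15, "translation": [-8, 0.35, 0], "turn": 0}, {"fingers": 15, "translation": [-8, 0.35, 0], "turn": 0}, {"fingers": 15, "translation": [-8, 0.35, 0], "turn": 0}, {"fingers": 15, "translation": [-8, 0.35, 0], "turn": 0}, {"fingers": 15, "translation": [-5, 0.2, 0], "turn": 0}, {"fingers": 15, "translation": [-3, 0.1, 0], "turn": 0}, {"fingers": 15, "translation": [0, 0, 0], "turn": 0}]'

```text
t: 4.97
eef_pos: [0.4533, -0.231, 0.0523]
tool_rot: [0.001, 1.0, -0.023, 0.003]
contact_force: [8.1, -3.2, 0.3]
gripper_width: 0.207
```

Request:
move_arm --steps '[{"fingers": 15, "translation": [-2, 0, 0], "turn": 0}, {"fingers": 15, "translation": [-2, 0, 0], "turn": 0}, {"fingers": 15, "translation": [0, 0, 0], "turn": 0}]'

```text
t: 5.35
eef_pos: [0.4533, -0.2311, 0.0524]
tool_rot: [0.001, 1.0, -0.023, 0.007]
contact_force: [20.8, -3.8, -13.9]
gripper_width: 0.201
```

Request:
move_arm --steps '[{"fingers": 15, "translation": [5, 0, 0], "turn": 0}, {"fingers": 85, "translation": [0, 0, 0], "turn": 0}, {"fingers": 85, "translation": [0, 0, 0], "turn": 0}, {"fingers": 85, "translation": [0, 0, 0], "turn": 0}, {"fingers": 85, "translation": [0, 0, 0], "turn": 0}, {"fingers": 85, "translation": [0, 0, 40], "turn": 0}, {"fingers": 85, "translation": [0, 0, 60], "turn": 0}, {"fingers": 85, "translation": [0, 0, 60], "turn": 0}, {"fingers": 85, "translation": [0, 0, 40], "turn": 0}, {"fingers": 85, "translation": [0, 0, 10], "turn": 0}]'

```text
t: 6.6
eef_pos: [0.4527, -0.2308, 0.2642]
tool_rot: [0.001, 1.0, -0.024, 0.002]
contact_force: [-0.3, -0.2, -0.3]
gripper_width: 1.001
```

```bash
python3 look.py w2 wrist jaw_handle shaft_top
python3 - <<'E'
from h import *
import pickle
C=pickle.load(open("pics/w2.pkl","rb"))
s=np.array([.609,-.2345]);a=-.045
for j in (0.,.04,.045): print(j,proj(C,[*(s-(.112+j)*np.array([np.cos(a),np.sin(a)])),.08]))
E
```

```text
t 6.6 pos [ 0.4527 -0.2308  0.2642] rot [ 0.0012  0.9997 -0.0236  0.0023] ang -0.04724122455336069 F [-0.2519 -0.1506 -0.2716] M [-0.0048  0.0296  0.0095] w 1.0014750010060005
jaw_handle [279.4 190.6] 0.63
shaft_top [528.4 226. ] 0.95
shaft_top [415.1 178.7] 0.71
0.0 [[323.84737765 188.84858066]]
0.04 [[283.35296523 188.98255821]]
0.045 [[278.29028994 188.99776312]]
```

View pics/w2.png

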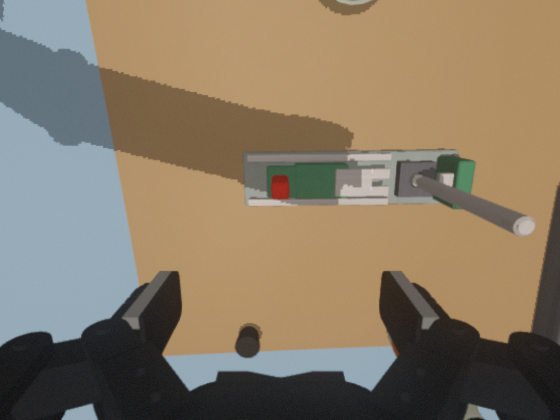

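Request:
move_arm --steps '[{"fingers": 85, "translation": [30, -0.7, 0], "turn": 0}, {"fingers": 85, "translation": [48, -1, 0], "turn": 0}, {"fingers": 85, "translation": [48, -1, 0], "turn": 0}, {"fingers": 85, "translation": [30, -1, 0], "turn": 0}, {"fingers": 85, "translation": [0, 0, -20], "turn": 0}, {"fingers": 85, "translation": [0, 0, -35], "turn": 0}, {"fingers": 85, "translation": [0, 0, -30], "turn": 0}, {"fingers": 85, "translation": [0, 0, -15], "turn": 0}, {"fingers": 85, "translation": [0, 0, 0], "turn": 0}]'

```text
t: 7.88
eef_pos: [0.6059, -0.2338, 0.1594]
tool_rot: [-0.001, 1.0, -0.024, -0.002]
contact_force: [0.2, 0.3, 0.1]
gripper_width: 0.996
```

```bash
python3 look.py w3 wrist shaft_top; python3 look.py t3 scene
```

```text
t 7.875 pos [ 0.6059 -0.2338  0.1594] rot [-0.0005  0.9997 -0.0236 -0.0018] ang -0.04710957653725253 F [0.1771 0.3499 0.0542] M [-0.0618  0.0551  0.0506] w 0.9959085346574745
shaft_top [292.5 332.6] 0.83
t 7.975 pos [ 0.6078 -0.2341  0.1619] rot [ 0.0001  0.9997 -0.0235  0.0004] ang -0.04710145998077478 F [-0.0716 -0.639   0.4706] M [-0.0063 -0.0253  0.0192] w 0.9911734232477148
```

View pics/w3.png

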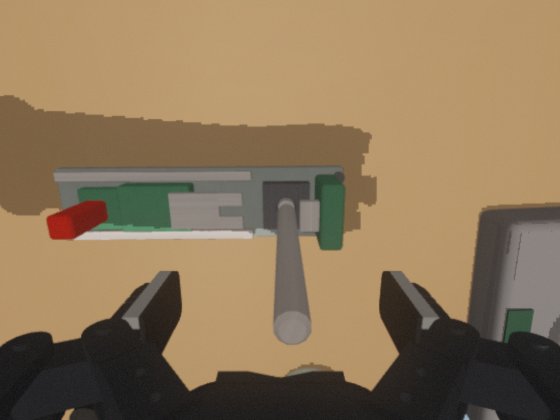

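Run:
```python
from h import *
import pickle
C=pickle.load(open("pics/w3.pkl","rb"))
print(atz(C,(292.0,330),.2))
g=get_obs(); print([np.round(get_obs()["eef_pos"],4) for _ in range(3)])
for z in (.2,.18,.16):print(z, proj(C,[[.6078,-.234,z]]))
```

```text
[ 0.61006288 -0.23489826  0.2       ]
[array([ 0.6082, -0.2342,  0.1624]), array([ 0.6082, -0.2342,  0.1624]), array([ 0.6082, -0.2342,  0.1624])]
0.2 [[285.37877481 327.99109111]]
0.18 [[284.74214241 298.45431666]]
0.16 [[284.26549309 276.3024796 ]]
```

Request:
move_arm --steps '[{"fingers": 85, "translation": [1.8, -0.7, 0], "turn": 0}, {"fingers": 8, "translation": [0, 0, 0], "turn": 0}, {"fingers": 8, "translation": [0, 0, 0], "turn": 0}, {"fingers": 8, "translation": [0, 0, 0], "turn": 0}, {"fingers": 8, "translation": [0, 0, 0], "turn": 0}, {"fingers": 8, "translation": [0, 0, 0], "turn": 0}]' --newtons 60

```text
t: 8.78
eef_pos: [0.6096, -0.2347, 0.1615]
tool_rot: [0.0, 1.0, -0.023, 0.0]
contact_force: [0.4, 0.8, 1.3]
gripper_width: 0.149
```

```bash
python3 look.py w4 wrist
```

```text
t 8.775 pos [ 0.6096 -0.2347  0.1615] rot [ 0.      0.9997 -0.0235  0.0002] ang -0.04696353242972999 F [0.3656 0.7761 1.3189] M [ 0.005  -0.0861 -0.0033] w 0.14934834593846943
```

Request:
move_arm --steps '[{"fingers": 8, "translation": [0, 0, 4], "turn": 0}, {"fingers": 8, "translation": [0, 0, 8], "turn": 0}, {"fingers": 8, "translation": [0, 0, 10], "turn": 0}, {"fingers": 8, "translation": [0, 0, 20], "turn": 0}, {"fingers": 8, "translation": [0, 0, 30], "turn": 0}, {"fingers": 8, "translation": [0, 0, 35], "turn": 0}, {"fingers": 8, "translation": [0, 0, 35], "turn": 0}, {"fingers": 8, "translation": [0, 0, 25], "turn": 0}, {"fingers": 8, "translation": [0, 0, 13], "turn": 0}, {"fingers": 8, "translation": [0, 0, 0], "turn": 0}]'

```text
t: 10.07
eef_pos: [0.6097, -0.2347, 0.3425]
tool_rot: [0.0, 1.0, -0.024, 0.001]
contact_force: [0.1, 0.4, -2.4]
gripper_width: 0.144
```

```bash
python3 look.py w5 wrist shaft_tip; python3 look.py s5 scene shaft_tip shaft_top;  python3 look.py t5 top upper_bushing lower_bushing
```

```text
t 10.075 pos [ 0.6097 -0.2347  0.3425] rot [ 0.0003  0.9997 -0.0235  0.0009] ang -0.047025868847678266 F [ 0.0891  0.4355 -2.4351] M [ 0.0045  0.0206 -0.009 ] w 0.143907192070808
shaft_tip [281.7 199.1] 0.79
shaft_tip [211.6   2.6] 0.3
t 10.175 pos [ 0.6089 -0.2346  0.3403] rot [-0.0002  0.9997 -0.0235 -0.0008] ang -0.04698795830742875 F [-0.4256 -0.3984 -2.5254] M [-0.0129 -0.0179 -0.0047] w 0.1435000611600493
shaft_tip [231.3 167.3] 0.7
shaft_top [224.6 122.4] 0.48
t 10.325 pos [ 0.6089 -0.2346  0.34  ] rot [-0.0003  0.9997 -0.0235 -0.0011] ang -0.04697489731730316 F [-0.1139  0.1316 -2.3442] M [ 0.0143  0.0073 -0.072 ] w 0.14762715686874833
upper_bushing [201.2 207.1] 0.85
lower_bushing [209.8 210.6] 0.73
```

View pics/w5.png

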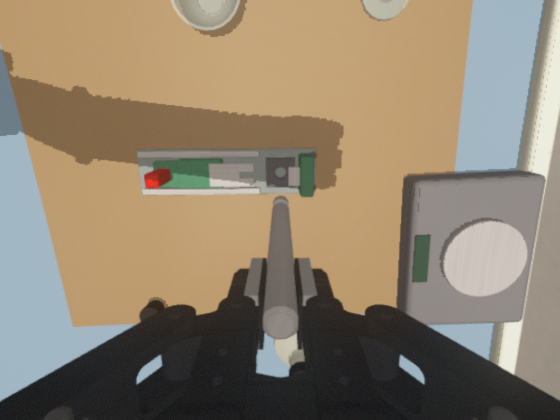

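View pics/s5.png

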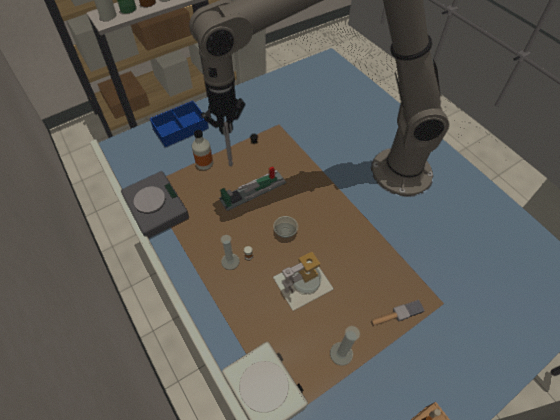

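Request:
move_arm --steps '[{"fingers": 8, "translation": [-2, 20, 0], "turn": 0}, {"fingers": 8, "translation": [-3, 45, 0], "turn": 0}, {"fingers": 8, "translation": [-4, 50, 0], "turn": 0}, {"fingers": 8, "translation": [-4, 50, 0], "turn": 0}, {"fingers": 8, "translation": [-4, 50, 0], "turn": 0}, {"fingers": 8, "translation": [-4, 50, 0], "turn": 0}, {"fingers": 8, "translation": [-3, 50, 0], "turn": 0}, {"fingers": 8, "translation": [-2, 40, 0], "turn": 0}, {"fingers": 8, "translation": [-2, 30, 0], "turn": 0}, {"fingers": 8, "translation": [0, 0, 0], "turn": 0}]'

```text
t: 11.72
eef_pos: [0.5795, 0.1554, 0.3416]
tool_rot: [-0.001, 1.0, -0.02, -0.0]
contact_force: [-0.1, 0.2, -0.7]
gripper_width: 0.142
```

```bash
python3 look.py w6 wrist shaft_tip shaft_top upper_bushing lower_bushing
python3 - <<'E'
import cv2
im=cv2.imread("pics/w6.png");cv2.imwrite("pics/w6z.png",cv2.resize(im[70:270,170:400],None,fx=3,fy=3,interpolation=cv2.INTER_CUBIC))
E
```

```text
t 11.725 pos [0.5795 0.1554 0.3416] rot [-0.001   0.9998 -0.02   -0.0001] ang -0.03991852141891653 F [-0.111   0.1642 -0.7166] M [-0.0397  0.0534  0.0208] w 0.14165774921362995
shaft_top [279.  325.7] 0.92
upper_bushing [278.2 175.5] 0.75
upper_bushing [279.2 198.6] 0.51
lower_bushing [278.9 169.1] 0.68
```

View pics/w6.png

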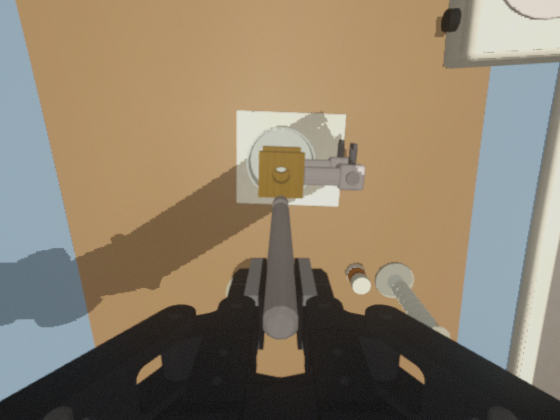

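View pics/w6z.png

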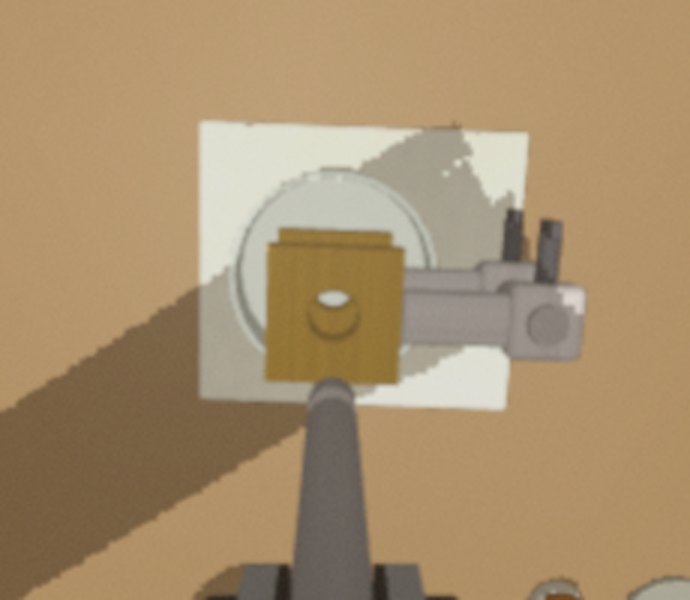

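Run:
```python
from h import *
import pickle
np.set_printoptions(precision=4,suppress=True)
C=pickle.load(open("pics/w6.pkl","rb"))
W=lambda x,y:(170+x/3-1/3,70+y/3-1/3)
h=atz(C,W(333.5,313.5),.146); f=atz(C,W(331,389),.190)
print("hole",h,"foot",f,"foot_top",atz(C,(279.5,320),.38))
for z in (.19,.28,.38): print(proj(C,[.5795,.1554,z]))
C5=pickle.load(open("pics/w5.pkl","rb")); print(proj(C5,[[.6097,-.2347,.191],[.6097,-.2347,.381]]))
# shaft edge fit in w6: mid-columns per row
im=cv2.imread("pics/w6.png").astype(int)
for r in (205,215,225,235,245,255):
    row=im[r,255:310]; print(r,[ "%d"%v for v in row.sum(1)//3][::2])
```

```text
hole [0.581  0.1723 0.146 ] foot [0.5795 0.1565 0.19  ] foot_top [0.5792 0.1569 0.38  ]
[[280.0035 200.5528]]
[[280.1154 232.7696]]
[[280.4317 323.836 ]]
[[279.6142 200.1372]
 [280.6114 324.1943]]
205 ['95', '97', '97', '99', '94', '99', '98', '100', '100', '118', '98', '97', '97', '97', '97', '97', '116', '153', '153', '157', '162', '168', '174', '177', '177', '189', '190', '193']
215 ['97', '95', '94', '94', '95', '110', '132', '144', '127', '95', '97', '99', '100', '98', '99', '99', '95', '118', '145', '143', '143', '143', '144', '143', '143', '143', '142', '144']
225 ['145', '144', '144', '145', '146', '145', '145', '143', '98', '94', '97', '98', '99', '98', '97', '98', '96', '97', '141', '143', '144', '141', '142', '143', '143', '140', '143', '141']
235 ['143', '144', '144', '143', '144', '144', '145', '128', '95', '96', '98', '100', '99', '98', '99', '98', '98', '95', '120', '142', '142', '141', '142', '141', '140', '142', '141', '141']
245 ['142', '142', '142', '142', '142', '142', '141', '100', '93', '95', '96', '96', '98', '99', '97', '98', '98', '95', '96', '139', '141', '141', '142', '140', '141', '140', '139', '140']
255 ['141', '141', '142', '141', '142', '142', '125', '90', '95', '96', '94', '96', '98', '97', '97', '95', '96', '94', '93', '121', '140', '141', '139', '140', '141', '140', '139', '141']
```

Request:
move_arm --steps '[{"fingers": 8, "translation": [1.5, 10, 0], "turn": 0}, {"fingers": 8, "translation": [0, 6, 0], "turn": 0}, {"fingers": 8, "translation": [0, 0, -10], "turn": 0}, {"fingers": 8, "translation": [0, 0, -13], "turn": 0}, {"fingers": 8, "translation": [0, 0, 0], "turn": 0}, {"fingers": 8, "translation": [0, 0, 0], "turn": 0}, {"fingers": 8, "translation": [0, 0, 0], "turn": 0}]'

```text
t: 12.85
eef_pos: [0.5831, 0.1663, 0.3187]
tool_rot: [-0.0, 1.0, -0.024, 0.0]
contact_force: [0.6, 0.1, -2.0]
gripper_width: 0.146
```

```bash
python3 look.py w7 wrist shaft_top;python3 look.py s7 scene shaft_tip upper_bushing
python3 - <<'E'
import cv2
im=cv2.imread("pics/w7.png");cv2.imwrite("pics/w7z.png",cv2.resize(im[130:270,200:360],None,fx=4,fy=4,interpolation=cv2.INTER_CUBIC))
im=cv2.imread("pics/s7.png");cv2.imwrite("pics/s7z.png",cv2.resize(im[170:310,240:380],None,fx=4,fy=4,interpolation=cv2.INTER_CUBIC))
E
```

```text
t 12.85 pos [0.5831 0.1663 0.3187] rot [-0.0001  0.9997 -0.0236  0.0004] ang -0.04718194607994063 F [ 0.645   0.0677 -1.9816] M [ 0.0241 -0.0471  0.0415] w 0.14600106510920338
shaft_top [281.9 325.6] 0.69
t 12.95 pos [0.5831 0.1664 0.3187] rot [-0.0001  0.9997 -0.0236  0.0003] ang -0.0471044234061581 F [ 0.2206  0.3154 -2.9354] M [0.0446 0.0325 0.0055] w 0.14833805206394918
shaft_tip [310.6 255.6] 0.73
upper_bushing [307.6 259.8] 0.63
```

View pics/w7z.png

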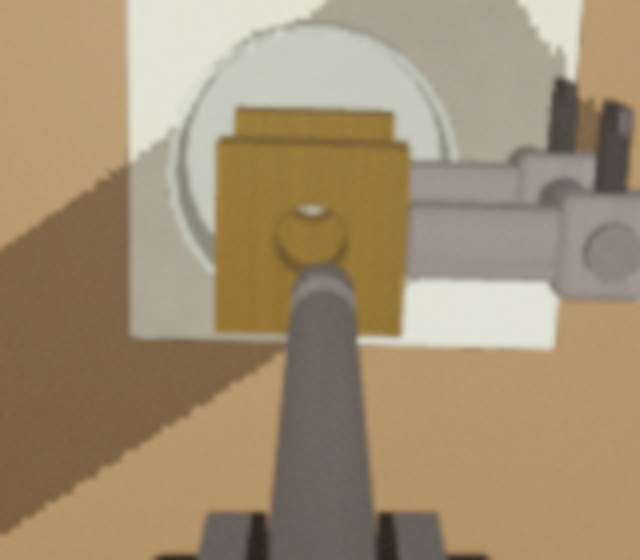

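View pics/s7z.png

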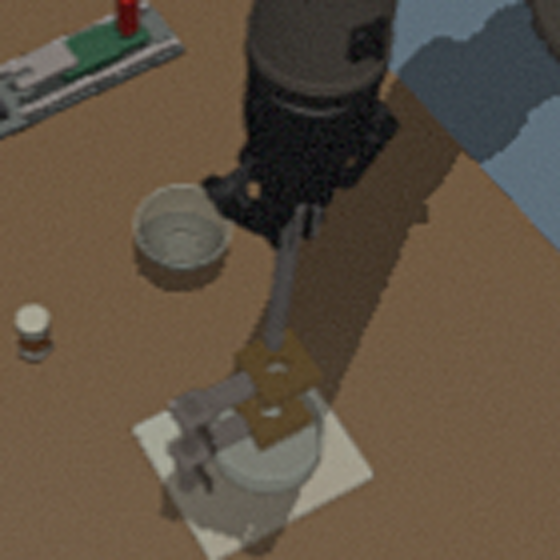

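Run:
```python
from h import *
import pickle
np.set_printoptions(precision=4,suppress=True)
C=pickle.load(open("pics/w7.pkl","rb"))
W=lambda x,y:(200+x/4-3/8,130+y/4-3/8)
print("hole",atz(C,W(311,238.5),.146),"foot",atz(C,W(324.5,282.5),.1672), "topface corners",atz(C,W(310.5,238),.146))
# draw predicted circles
im=cv2.imread("pics/w7.png"); 
im=cv2.resize(im[130:270,200:360],None,fx=4,fy=4,interpolation=cv2.INTER_CUBIC)
def circ(c,r,z,col):
    t=np.linspace(0,2*np.pi,60); P=np.c_[c[0]+r*np.cos(t),c[1]+r*np.sin(t),0*t+z]
    p=(proj(C,P)-[200,130]+.375)*4; cv2.polylines(im,[p.astype(np.int32)],True,col,1)
circ((.5812,.1731),.0085,.146,(0,255,0)); circ((.5831,.1664),.0045,.1672,(255,0,0)); circ((.5831,.1664),.007,.1732,(0,0,255))
cv2.imwrite("pics/w7o.png",im)
T=cal("top");S=cal("scene")
```

```text
hole [0.5811 0.1722 0.146 ] foot [0.584  0.1663 0.1672] topface corners [0.581  0.1723 0.146 ]
```

View pics/w7o.png

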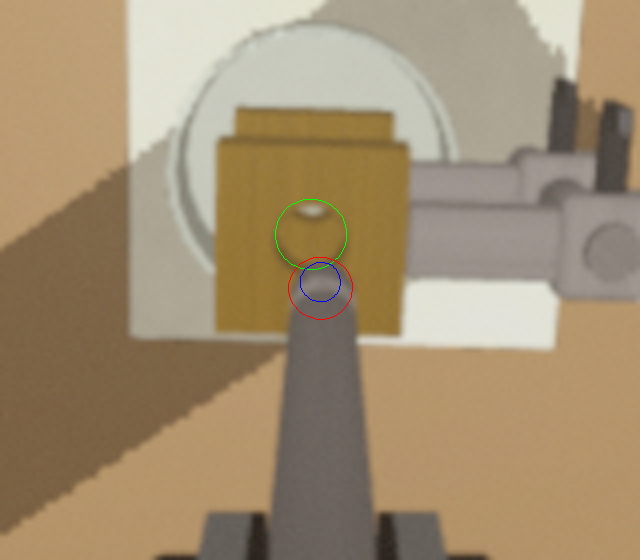

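Request:
move_arm --steps '[{"fingers": 8, "translation": [-2.8, 5.9, 0], "turn": 0}, {"fingers": 8, "translation": [0, 0, -8], "turn": 0}, {"fingers": 8, "translation": [0, 0, -8], "turn": 0}, {"fingers": 8, "translation": [0, 0, 0], "turn": 0}, {"fingers": 8, "translation": [0, 0, 0], "turn": 0}, {"fingers": 8, "translation": [0, 0, 0], "turn": 0}]'

```text
t: 13.85
eef_pos: [0.5803, 0.1722, 0.3026]
tool_rot: [-0.0, 1.0, -0.024, 0.0]
contact_force: [-0.3, 0.6, -1.9]
gripper_width: 0.147
```

```bash
python3 look.py w8 wrist; python3 look.py s8 scene
python3 - <<'E'
import cv2
im=cv2.imread("pics/w8.png");cv2.imwrite("pics/w8z.png",cv2.resize(im[130:270,200:360],None,fx=4,fy=4,interpolation=cv2.INTER_CUBIC))
im=cv2.imread("pics/s8.png");cv2.imwrite("pics/s8z.png",cv2.resize(im[200:320,250:370],None,fx=5,fy=5,interpolation=cv2.INTER_CUBIC))
E
```

```text
t 13.85 pos [0.5803 0.1722 0.3026] rot [-0.0001  0.9997 -0.0236  0.0002] ang -0.04717822175410008 F [-0.3025  0.6226 -1.8937] M [ 0.0021 -0.0281 -0.0201] w 0.14656562849813928
t 13.9 pos [0.5802 0.1722 0.3026] rot [-0.0001  0.9997 -0.0235  0.0002] ang -0.0470683990535989 F [-0.1699  0.364  -2.2318] M [0.0208 0.0284 0.026 ] w 0.1490381586430205
```

View pics/w8z.png

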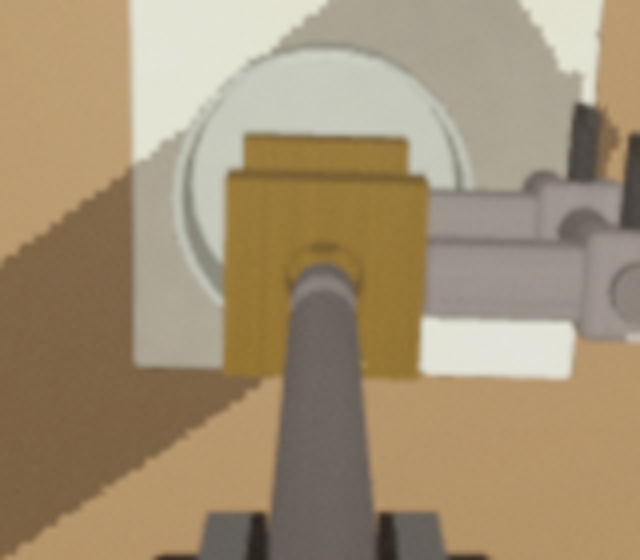

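View pics/s8z.png

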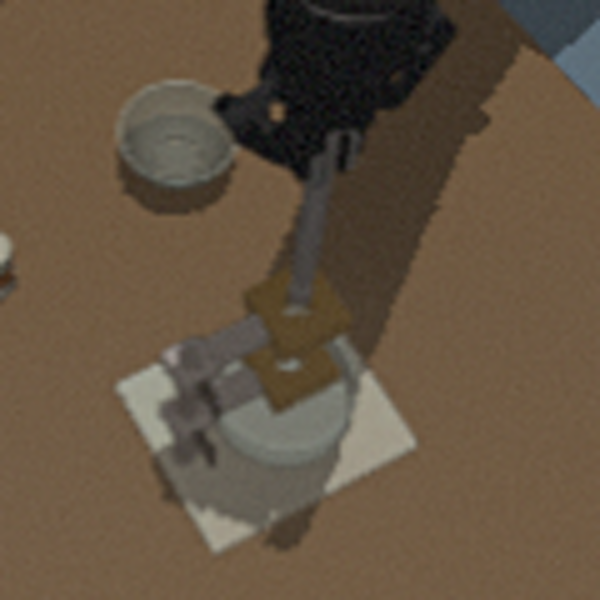

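Request:
move_arm --steps '[{"fingers": 8, "translation": [0, 0, -4], "turn": 0}, {"fingers": 8, "translation": [0, 0, -4], "turn": 0}, {"fingers": 8, "translation": [0, 0, -4], "turn": 0}, {"fingers": 8, "translation": [0, 0, -4], "turn": 0}, {"fingers": 8, "translation": [0, 0, 0], "turn": 0}, {"fingers": 8, "translation": [0, 0, 0], "turn": 0}]'

```text
t: 14.7
eef_pos: [0.5801, 0.1723, 0.2864]
tool_rot: [-0.0, 1.0, -0.023, 0.0]
contact_force: [0.4, 0.2, -1.5]
gripper_width: 0.148
```

```bash
python3 look.py w9 wrist
```

```text
t 14.7 pos [0.5801 0.1723 0.2864] rot [-0.0001  0.9997 -0.0235  0.0001] ang -0.04696790486985723 F [ 0.3769  0.1555 -1.4993] M [ 0.0102  0.0205 -0.0502] w 0.1482906049508838
```

Request:
move_arm --steps '[{"fingers": 8, "translation": [0, 0, -7], "turn": 0}, {"fingers": 8, "translation": [0, 0, -8], "turn": 0}, {"fingers": 8, "translation": [0, 0, -8], "turn": 0}, {"fingers": 8, "translation": [0, 0, -8], "turn": 0}, {"fingers": 8, "translation": [0, 0, -8], "turn": 0}, {"fingers": 8, "translation": [0, 0, -8], "turn": 0}, {"fingers": 8, "translation": [0, 0, -4], "turn": 0}, {"fingers": 8, "translation": [0, 0, 0], "turn": 0}, {"fingers": 8, "translation": [0, 0, 0], "turn": 0}]'

```text
t: 15.88
eef_pos: [0.5803, 0.1723, 0.2356]
tool_rot: [-0.0, 1.0, -0.024, 0.0]
contact_force: [-0.0, 0.2, -1.4]
gripper_width: 0.146
```

```bash
python3 look.py w10 wrist; python3 look.py s10 scene
python3 - <<'E'
import cv2
im=cv2.imread("pics/w10.png");cv2.imwrite("pics/w10z.png",cv2.resize(im[130:330,200:360],None,fx=3,fy=3,interpolation=cv2.INTER_CUBIC))
im=cv2.imread("pics/s10.png");cv2.imwrite("pics/s10z.png",cv2.resize(im[200:320,250:370],None,fx=5,fy=5,interpolation=cv2.INTER_CUBIC))
E
```

```text
t 15.875 pos [0.5803 0.1723 0.2356] rot [-0.0001  0.9997 -0.0235  0.0003] ang -0.04701804227244337 F [-0.0456  0.2012 -1.4413] M [ 0.035  -0.0527 -0.0343] w 0.14609557614216037
t 15.925 pos [0.5803 0.1723 0.2357] rot [-0.0001  0.9997 -0.0235  0.0003] ang -0.04704772957123398 F [-0.2624  0.0544 -1.7129] M [-0.0467  0.0326 -0.0092] w 0.14643843402332443
```

View pics/w10z.png

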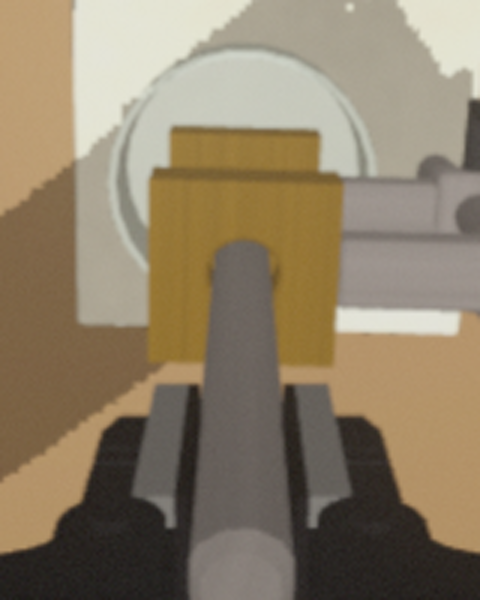

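View pics/s10z.png

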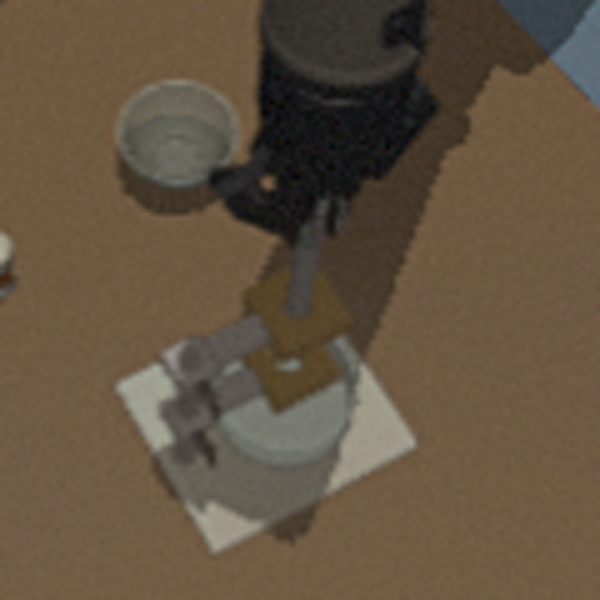

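Request:
move_arm --steps '[{"fingers": 8, "translation": [0.5, -0.4, 0], "turn": 0}, {"fingers": 8, "translation": [0, 0, -5], "turn": 0}, {"fingers": 8, "translation": [0, 0, -4], "turn": 0}, {"fingers": 8, "translation": [0, 0, -3], "turn": 0}, {"fingers": 8, "translation": [0, 0, -3], "turn": 0}, {"fingers": 8, "translation": [0, 0, -3], "turn": 0}, {"fingers": 8, "translation": [0, 0, 0], "turn": 0}, {"fingers": 8, "translation": [0, 0, 0], "turn": 0}]'

```text
t: 16.98
eef_pos: [0.5807, 0.1718, 0.2174]
tool_rot: [-0.0, 1.0, -0.024, 0.0]
contact_force: [0.5, -0.3, -2.2]
gripper_width: 0.145
```

```bash
python3 look.py w11 wrist
python3 - <<'E'
import cv2
im=cv2.imread("pics/w11.png");cv2.imwrite("pics/w11z.png",cv2.resize(im[130:330,200:360],None,fx=3,fy=3,interpolation=cv2.INTER_CUBIC))
E
```

```text
t 16.975 pos [0.5807 0.1718 0.2174] rot [-0.      0.9997 -0.0235  0.0001] ang -0.0470456192690428 F [ 0.5195 -0.2682 -2.1653] M [0.037  0.0002 0.0026] w 0.14495466215534816
```

View pics/w11z.png

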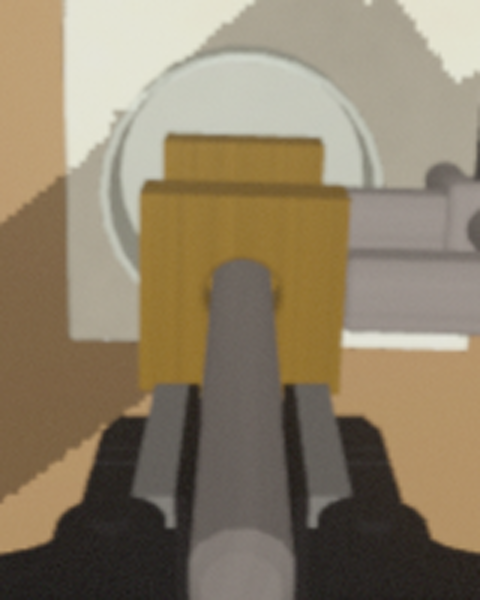

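Request:
move_arm --steps '[{"fingers": 8, "translation": [0, 0, -4], "turn": 0}, {"fingers": 8, "translation": [0, 0, -6], "turn": 0}, {"fingers": 8, "translation": [0, 0, -7], "turn": 0}, {"fingers": 8, "translation": [0, 0, -7], "turn": 0}, {"fingers": 8, "translation": [0, 0, -7], "turn": 0}, {"fingers": 8, "translation": [0, 0, -6], "turn": 0}, {"fingers": 8, "translation": [0, 0, 0], "turn": 0}, {"fingers": 8, "translation": [0, 0, 0], "turn": 0}]'

```text
t: 18.02
eef_pos: [0.5807, 0.1719, 0.1805]
tool_rot: [-0.0, 1.0, -0.023, 0.0]
contact_force: [-1.0, -0.6, -1.7]
gripper_width: 0.147
```

```bash
python3 look.py w12 wrist; python3 look.py s12 scene jaw_handle;python3 look.py t12 top
python3 - <<'E'
import cv2
im=cv2.imread("pics/w12.png");cv2.imwrite("pics/w12z.png",cv2.resize(im[130:330,200:360],None,fx=3,fy=3,interpolation=cv2.INTER_CUBIC))
im=cv2.imread("pics/s12.png");cv2.imwrite("pics/s12z.png",cv2.resize(im[130:330,200:390],None,fx=3,fy=3,interpolation=cv2.INTER_CUBIC))
E
```

```text
t 18.025 pos [0.5807 0.1719 0.1805] rot [-0.0001  0.9997 -0.0235  0.0002] ang -0.04696296966224602 F [-1.0416 -0.5813 -1.6805] M [ 0.0799 -0.0399 -0.0247] w 0.14706202630424015
t 18.075 pos [0.5808 0.1719 0.1806] rot [-0.0001  0.9997 -0.0235  0.0003] ang -0.04703135956027678 F [-0.0897 -0.431  -1.633 ] M [-0.0226 -0.0238  0.0212] w 0.14950280671902344
jaw_handle [272.  168.5] 0.62
t 18.175 pos [0.5808 0.1719 0.1806] rot [-0.0001  0.9997 -0.0235  0.0003] ang -0.046988595617975235 F [ 0.0523  0.2054 -2.2499] M [-0.0201  0.0129 -0.0182] w 0.1441322116562449
```

View pics/w12z.png

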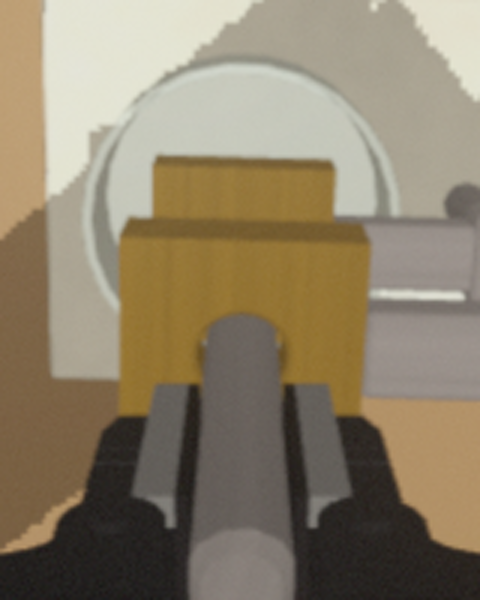

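View pics/s12z.png

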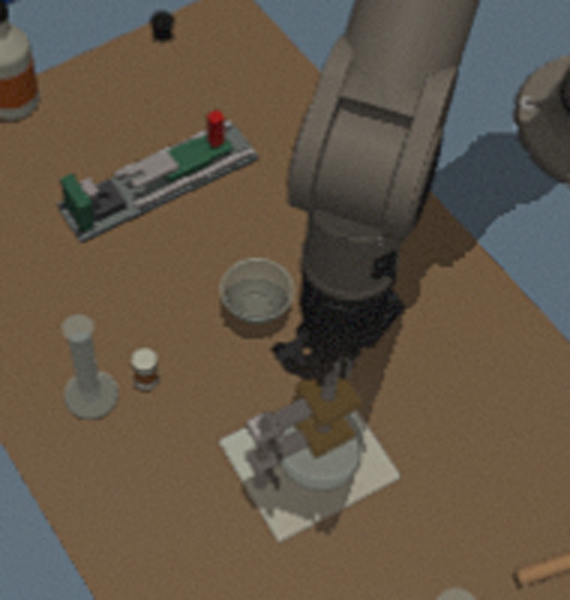

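The shaft is through both bushings, centred in the upper hole (wrist zoom near (243,330)), and the jaw is still fully open. Lateral force is near zero and the nearby things haven't moved, so I'm handing in.

```bash
python3 -c "
from station import *
o=get_obs();print(o['t'],o['contact_force'],o['joint_vel'].round(3));print(hand_in())"
```

```text
18.225 [-0.86626288  0.52149135 -1.95667539] [ 0.001  0.     0.001  0.002 -0.001  0.    -0.   ]
the job is handed in; nothing more can be done
None
```

I opened the vise jaw, lifted the shaft straight out and lowered it upright through both bushings. It finished held still in the gripper, and I handed the job in at about 18.2 s.

- **Jaw:** I slid it back until it stopped moving under about 21 N. A wrist picture then put the handle within 2 pixels of the fully open position, and it was still back in the last scene picture.
- **Shaft:** The last wrist and scene pictures show it through the upper bushing, nearly centred, and running down to the lower one. The foot itself is hidden. From the tool height, and assuming no slip in the grip, I put it at about 29 mm above the table, which is 31 mm below the lower bushing and 19 mm above the dish floor.
- **Forces:** At the end there was 1 N or less sideways, about the sensor noise, with the shaft's weight of about 2 N hanging on the gripper. No contact showed in the readings on the way down.
- **Surroundings:** The glassware and other things in the last scene crop looked unmoved. I took a final top picture but did not view it, so the things outside that crop have no last check.

No check failed. A few position readings taken just after a move were 1 to 3 mm off until the arm settled, and I re-measured before inserting.

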